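# Clear and work the pedal of the bench scrap bin

## Robot

A 6-joint arm with a two-finger parallel gripper is mounted at the origin on the work surface. World frame = base frame: x ahead of the robot, y to its left, z up, the work surface at z = 0. Lengths are in m, angles in degrees, forces in N, time in s.
With the tool pointing down it reaches from about 0.25 to 0.725 m from the base axis. Payload 9.7 kg.
Tool frame: the origin (TCP) lies midway between the tips of the shut fingers; the grasp point (between the pads) lies bot.hold_point_z behind it (bot.hold_point_z is the distance from the TCP to the grasp point, in m); z points along the fingers, y is the line along which they close (so a half turn about z gives the same grasp; the last joint's range is limited). The gripper opens to 85 mm and grips with 20 to 120 N. Pads are 22 mm wide; open, the fingers measure 114 mm over their backs; the gripper's body (76 mm by 85 mm) begins 54 mm behind the grasp point. The pads swing forward as they close: fully open they stand 13 mm farther back than shut.
Start: joints at [-69.213, 4.979, 10.078, 95.1, 0, 90], TCP at [0.195, -0.514, 0.231] pointing down, gripper open.
Joint ranges: [-179.16, 179.16], [-48.56, 103.87], [-65.8, 70.77], [-126.05, 130.52], [-82.76, 87.17], [-180, 180]. Speed limits (degrees/s): [127.2, 127.2, 147.25, 180, 180, 180].

## Interface

Orientations are given as [roll, pitch, yaw] about the fixed x, y, z axes, in that order (R = Rz(yaw) Ry(pitch) Rx(roll)).
In Python, from workcell import bot, camera, camera_model, ticket gives the robot as it stands.
- The arm moves only by the tool send_rows, never from a script. Its argument "targets" is text: rows parted by semicolons, each of 5 numbers parted by spaces: the shift along the tool's x, y, z in mm, then the turn about the tool's z in degrees, then the closure in counts, from 0 (fully open) to 255 (shut). A call has 1 to 20 rows; each row is the pose to reach, as a shift and turn from the pose commanded when the call began, along the tool's axes at that moment; what a row does not reach only later rows make up. A row lasts 1/8 s, in which the tool goes at most 62.5 mm and 10.7 degrees, less where a joint would pass 70% of its speed; a pose out of reach is approached as far as the arm can. A call with a gripper value outside its range is refused whole. The fingers move at their own pace and stop on an object; "newtons" is the grip in N (left out, the last holds). Time passes only in rows, so rows that repeat a pose let the fingers close. It gives the time, the measured TCP pose, the force, the opening and the grip force at its end, in the units of the state.
- bot.get_obs(): the state, without advancing time (a new reading comes with each control period).
- camera(name): name is "scene" or "side" or "wrist"; returns the picture (420x560x3 uint8, blue, green, red); there is no depth.
- camera_model(name): a dict with "K" (3x3 intrinsics, pixels), "dist_coeffs" ([k1, k2, p1, p2, k3] as OpenCV has them; the pictures are not rectified), "pose" (4x4, takes a point from camera to world coordinates); the wrist camera has in their place "T_tool_cam" (4x4, takes a point from camera to tool coordinates, whose origin is the TCP and whose axes are the flange's). Camera axes: x right, y down, z forward; pixel columns grow to the right and rows downward; lengths in m; the calibration is good to about 2 mm. A picture is of the moment at which its call begins: read the wrist's pose just before it. camera_model takes no time and is no camera call.
- ticket.job_done(): hands the job in; it is judged then, once.
The state is a dict: "time": time; "q": joint angles; "qd": joint speeds; "joint_efforts": joint torques, N m; "ee_pos": TCP position; "tcp_rot": TCP orientation; "wrist_force": force on the tool from outside, world axes, zero at the start; "torque": the same for the moment, N m; "opening": finger opening in m; "grasp_force": force on a finger pad.
Only numpy, scipy, OpenCV 4.12 (cv2) and the standard library are available. Lean on these libraries where they do the work, as an engineer would, in place of code of your own. Each camera call takes 0.05 s, during which the arm holds its last target. There are 200 camera calls.

## Task

A small flat brown carton has slid part-way under the pedal of the steel step bin, so the pedal cannot go down: push the carton along the bench until it is well clear of the pedal, without lifting it. Then press the pedal right down with your fingertips so that the lid opens fully, hold it open for three seconds while I throw my scrap in, and ease the pedal up slowly, taking two seconds or more and following it until the lid is shut, so that the lid never slams. Leave everything else on the bench where it stands.

Things in the scene. Friction and masses are not known exactly. Their poses are not given: they have to be found in the camera images.
- bin: round bench-top step bin, brushed steel on a black base, fixed to the bench: 170 mm diameter (base 176 mm), rim 213 mm above the bench, top of the closed domed lid 239 mm. Origin on the bench at the centre of the bin; its -x axis points to the pedal side, +x to the lid hinge behind, y sideways, z up. The pedal reaches out to x = -167 mm in this frame; the open lid stands up behind the bin, no higher than 430 mm above the bench
- pedal_top (a point): centre of the top face of the pedal's tread, on the bin's own x-z plane 146 mm out from its centre. The tread is a level steel plate with a ribbed black rubber face, 42 mm deep (along the bin's x) by 70 mm wide (along the bin's y) and 8 mm thick, its top 50 mm and its underside 42 mm above the bench when up. A steel lever 16 mm wide runs from it into the base. This point moves with the pedal, about 30 mm down when the pedal is right down
- bin_pedal (a joint): angle of the pedal lever, rad: 0 up (lid shut), 0.214 at its bottom stop. It pivots on a level axis along the bin's y, 3 mm on the pedal side of the bin's centre and 46 mm above the bench, so the middle of the tread has an arm of 143 mm. There is no catch: the lid's weight (and nothing else) brings it back up; pressing it takes some 8 to 13 N at the tread to start with, falling to 3 to 5 N as the lid comes up. With the carton under it, it stops at about 0.05
- bin_lid (a joint): angle of the lid, rad: 0 shut, about 1.2 with the pedal right down. Linked rigidly to the pedal by a push rod: lid angle = 5.7 x pedal angle. If the pedal is let go the lid drops and slams within a quarter of a second
- lid_front (a point): front edge of the lid, above the pedal, 199 mm from the lid's hinge, 219 mm above the bench when shut; moves with the lid
- carton: the small flat closed brown cardboard carton of screws that lies part-way under the pedal, 95 mm long (its x) by 60 mm wide (its y) by 34 mm high, about 0.2 kg, loose. Origin at the centre of its underside, +x roughly towards the bin. At the start its inner end lies some 25 mm under the tread and the rest sticks out in front; it may be a little askew
- jar: bystander: small clear jar with a white cap, 50 mm diameter, 62 mm high, about 150 mm to one side (the bin's +y) of the pedal. Origin at the centre of its underside
- motor: bystander: dark steel motor standing on its end, 58 mm diameter, 60 mm high with its shaft, in front of the carton. Origin at the centre of its underside
- tape_roll: bystander: roll of packing tape lying flat, 104 mm diameter, 48 mm high, beside the bin on its -y side. Origin at the centre of its underside
- white_box: bystander: white component box standing 105 mm high, 55 x 75 mm, beside the bin on its +y side. Origin at the centre of its underside
- parts_bin_a: bystander: open-fronted blue parts bin with metal parts in it, 160 x 100 mm, 80 mm high. Origin at the centre of its underside
- parts_bin_b: bystander: open-fronted blue parts bin with paper packets and a circuit board in it, 160 x 100 mm, 80 mm high. Origin at the centre of its underside
- screwdriver: bystander: black-handled screwdriver lying on the bench. Origin under its middle
Things that resemble listed ones, but are neither listed nor needed, are in the scene too. What is meant by the carton is not black or purple, and is the larger of those in its own colour.

How it is judged:
By the outcome, as a careful person would: the job done as asked, in the order asked, and still so for the second after the job is handed in, with the robot touching nothing.
It also fails if it takes over 61 s, if anything falls off the work surface, if the arm or the gripper's body presses on something with over 40 N, if the wrist force passes 120 N, or if a joint passes its speed limit or range.

## Working session

There is one attempt and no reset: what is moved stays moved. The work goes in short steps, Python scripts to look and compute and a tool call to move; the robot and the scene stay as the last step left them, time stands still between calls to the robot, and variables do not carry over. Pictures are saved under pics/ and viewed, at most 10 in all, crops included, and the job is handed in when it is done.

Besides the shell and the picture viewer there is one more tool, called after "Request:" as name(argument=value, ...) on one line, values as JSON. send_rows: Moves the arm, as the interface text tells. Its arguments: {"type":"object","properties":{"targets":{"type":"string"},"newtons":{"type":"number"}},"required":["targets"]}

```bash
mkdir -p pics; python3 - <<'E'
from workcell import bot,camera,camera_model
import cv2,numpy as np
print(bot.get_obs()); print(bot.hold_point_z)
for n in("scene","side"):
    cv2.imwrite(f"pics/{n}0.png",camera(n)); m=camera_model(n); print(n,np.round(m["K"],1).tolist(),m["dist_coeffs"],np.round(m["pose"],3).tolist())
print(camera_model("wrist"))
E
```

```text
{'time': 0.0, 'q': array([-6.92131293e+01,  5.01129789e+00,  1.00335259e+01,  9.50997145e+01,
       -1.37128269e-03,  9.00001689e+01]), 'qd': array([ 0.08745717,  0.02157532,  0.12942389,  0.00259682, -0.04011023,
       -0.03168614]), 'joint_efforts': array([ 6.74944895e-04, -5.20384240e+01,  4.64806759e+01,  1.62789132e-02,
        1.37580153e-05, -7.06571655e-06]), 'ee_pos': array([ 0.19510088, -0.51398067,  0.23057286]), 'tcp_rot': array([-1.79922514e+02,  1.37150983e-03,  2.07867037e+01]), 'wrist_force': array([-0.45379783, -0.74687603,  0.25050278]), 'torque': array([-0.03385616,  0.04153565,  0.11107546]), 'grasp_force': 0.0, 'opening': 0.08538328996136378}
0.0187
scene [[526.3, 0.0, 284.3], [0.0, 526.3, 209.6], [0.0, 0.0, 1.0]] [-0.11512345  0.          0.          0.          0.        ] [[0.87, 0.406, -0.281, 0.909], [0.494, -0.713, 0.498, -0.632], [0.002, -0.572, -0.82, 1.181], [0.0, 0.0, 0.0, 1.0]]
side [[404.9, 0.0, 276.3], [0.0, 404.9, 218.0], [0.0, 0.0, 1.0]] [-0.07022434  0.          0.          0.          0.        ] [[-0.924, -0.284, 0.256, 0.275], [-0.382, 0.696, -0.608, 0.597], [-0.005, -0.66, -0.751, 0.937], [0.0, 0.0, 0.0, 1.0]]
{'K': array([[293.0004314 ,   0.        , 278.60701958],
       [  0.        , 293.0004314 , 210.29516091],
       [  0.        ,   0.        ,   1.        ]]), 'dist_coeffs': array([-0.02980626,  0.        ,  0.        ,  0.        ,  0.        ]), 'T_tool_cam': array([[ 8.14170621e-04, -9.54214734e-01, -2.99121344e-01,
         7.71362996e-02],
       [ 9.99999350e-01,  1.01580477e-03, -5.18604860e-04,
        -3.44995673e-04],
       [ 7.98709285e-04, -2.99120727e-01,  9.54214940e-01,
        -1.42338590e-01],
       [ 0.00000000e+00,  0.00000000e+00,  0.00000000e+00,
         1.00000000e+00]])}
```

View pics/scene0.png

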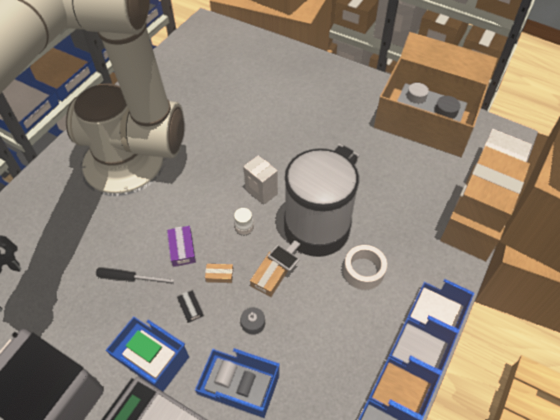

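View pics/side0.png

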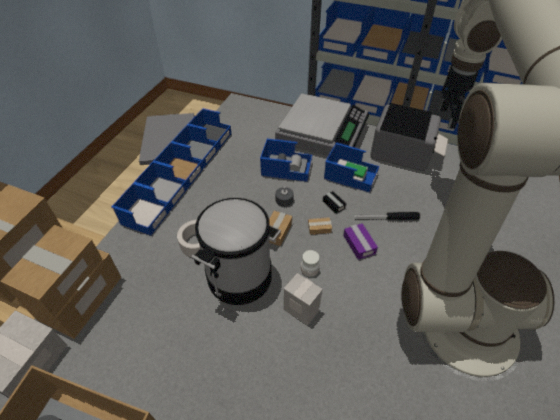

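The scene view shows the bin at about (320,200), with its pedal at (284,257). Two brown cartons could be the one meant: one part-way under the pedal at (268,276), and a smaller loose one at (219,272). There are also purple (181,245) and black (190,306) boxes. The carton meant is the larger brown one at the pedal. The motor is at (253,320), the jar at (243,220) and the tape roll at (366,266). I'll confirm in one enlarged crop.

```bash
python3 - <<'E'
import cv2
a=cv2.imread("pics/scene0.png")[215:345,190:360]; cv2.imwrite("pics/c1.png",cv2.resize(a,None,fx=4.5,fy=4.5,interpolation=cv2.INTER_CUBIC))
a=cv2.imread("pics/side0.png")[180:310,170:340]; cv2.imwrite("pics/c2.png",cv2.resize(a,None,fx=4.5,fy=4.5,interpolation=cv2.INTER_CUBIC))
E
```

```text
(no output)
```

View pics/c1.png

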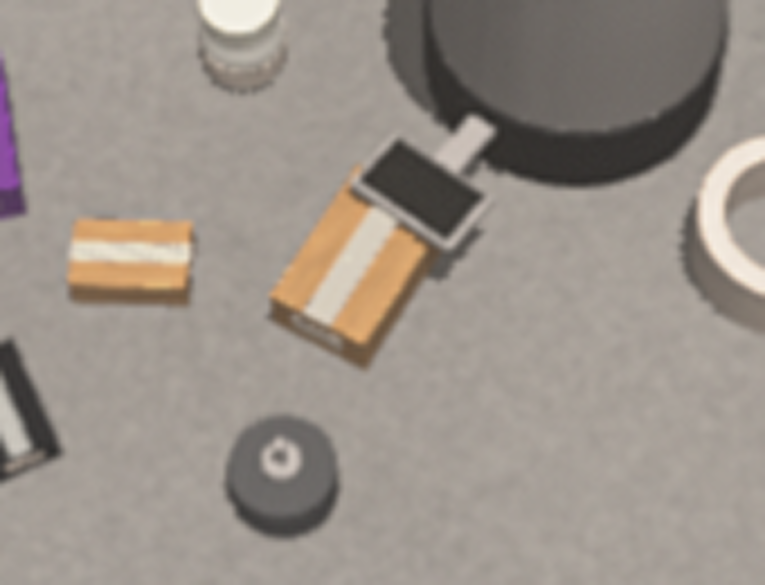

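View pics/c2.png

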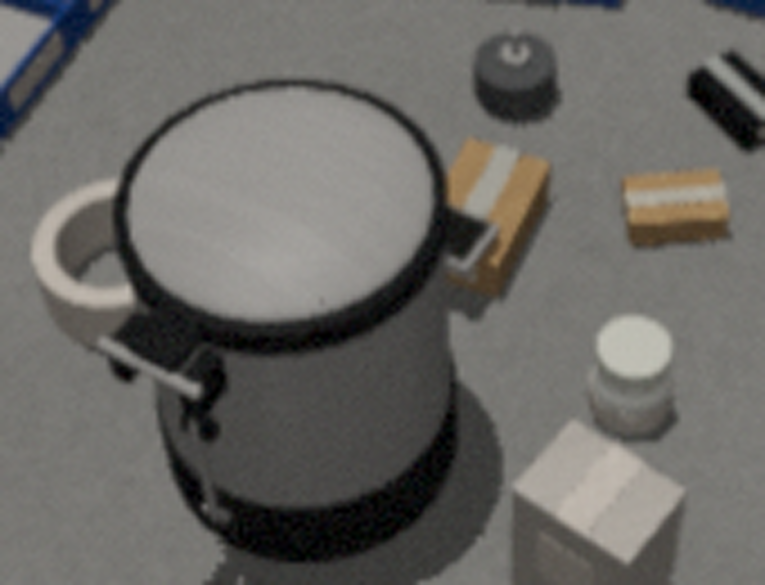

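The crop confirms it. The carton under the tread is the larger brown one: top near corners at crop (273,297) and (363,348), tread corners at (400,137), (492,200), (448,248) and (356,184). The small brown box at (130,255) is the look-alike. The motor at (282,475) stands straight in front of the carton.

```bash
cat >h.py <<'E'
import cv2,numpy as np
from workcell import bot,camera,camera_model
def ray(name,px,z,s=1,o=(0,0)):
    m=camera_model(name);px=(np.array(px,float).reshape(-1,2)+.5)/s-.5+np.array(o)
    n=cv2.undistortPoints(px.reshape(-1,1,2),np.array(m["K"]),np.array(m["dist_coeffs"])).reshape(-1,2)
    P=np.array(m["pose"]);d=np.c_[n,np.ones(len(n))]@P[:3,:3].T;t=(z-P[2,3])/d[:,2]
    return (P[:3,3]+d*t[:,None])[:,:2]
E
python3 - <<'E'
from h import *
c=lambda p,z:ray("scene",p,z,4.5,(190,215))
t=c([(400,137),(492,200),(448,248),(356,184)],.05);print("tread",t.round(4).tolist(),np.linalg.norm(np.diff(t,axis=0),axis=1),t.mean(0))
k=c([(273,297),(363,348),(356,168),(437,252)],.034);print("carton",k.round(4).tolist(),np.linalg.norm(k[0]-k[1]))
print("carton bottom near",c([(271,315),(363,367)],0))
print("motor top",c([(282,455)],.05),c([(228,480),(338,480)],.03))
print("jar",c([(240,12)],.062)); print("small",c([(78,218),(190,222),(190,290),(70,288)],.025))
print("tape",ray("scene",[(366,264)],.048))
d=lambda p,z:ray("side",p,z,4.5,(170,180))
print("side motor",d([(515,60)],.05),d([(476,80),(556,80)],.03)); print("side jar",d([(635,345)],.062)); print("side carton",d([(468,140),(549,161),(495,293)],.034))
print("side tread",d([(497,228),(465,270)],.05)); print("side small",d([(624,178),(718,172),(728,212),(634,220)],.025))
# bin: lid rim outline at z .213 (side)
e=d([(120,200),(445,200),(285,80),(280,345)],.213);print("lid",e)
u=t[[0,1]].mean(0)-t[[2,3]].mean(0);u/=np.linalg.norm(u);print("bin x dir",u,np.degrees(np.arctan2(u[1],u[0])),"centre",t.mean(0)+u*.146)
E
```

```text
tread [[0.562, -0.0461], [0.6258, -0.0561], [0.6194, -0.0939], [0.556, -0.0842]] [0.06456422 0.03835682 0.0641331 ] [ 0.59078824 -0.07008087]
carton [[0.5477, -0.1594], [0.6055, -0.1615], [0.5458, -0.0676], [0.6113, -0.0914]] 0.057748854037870195
carton bottom near [[ 0.54193083 -0.15540828]
 [ 0.60227459 -0.15745599]]
motor top [[ 0.60432362 -0.24100577]] [[ 0.58191297 -0.25998467]
 [ 0.63145351 -0.23160943]]
jar [[ 0.44487235 -0.02554183]]
small [[ 0.42465624 -0.16783712]
 [ 0.48033757 -0.13884659]
 [ 0.50326981 -0.17455257]
 [ 0.44550491 -0.20631981]]
tape [[0.77552621 0.01393061]]
side motor [[ 0.59400349 -0.22589084]] [[ 0.61902554 -0.21608168]
 [ 0.56763211 -0.23701681]]
side jar [[ 0.4363718  -0.02146034]]
side carton [[ 0.60098876 -0.1586949 ]
 [ 0.54395658 -0.16159292]
 [ 0.53558601 -0.04598557]]
side tread [[ 0.54926357 -0.08291004]
 [ 0.55491851 -0.04418008]]
side small [[ 0.49505968 -0.17384827]
 [ 0.43876261 -0.20253496]
 [ 0.42216604 -0.17167365]
 [ 0.47690156 -0.14202064]]
lid [[ 0.68891904  0.09909451]
 [ 0.53110849  0.03467352]
 [ 0.64774191 -0.0121906 ]
 [ 0.56919971  0.15093144]]
bin x dir [0.16094799 0.98696289] 80.73807483917864 centre [0.61428665 0.07401571]
```

Tread centre is at about (0.590,-0.070), with bin +x along 80.5°. The carton spans x 0.544–0.605 and y -0.160 to -0.065, and the motor blocks the way out towards -y. The free space is on the +x side, so I'll push sideways with the half-open fingers. First I'll go above the carton's -x side.

Request:
send_rows(targets="44 -24 0 2 159;88 -48 0 4 159;132 -72 0 6 159;176 -96 0 8 159;220 -120 0 10 159;264 -145 0 12.5 159;308 -169 0 15 159;352 -193 0 17 159;396 -217 0 19 159;439 -241 40 20.8 159;439 -241 80 20.8 159;439 -241 100 20.8 159;439 -241 100 20.8 159;439 -241 100 20.8 159")

```text
time: 1.85
ee_pos: [0.5204, -0.1333, 0.1323]
tcp_rot: [180.0, -0.1, -0.0]
wrist_force: [0.1, 0.1, 0.1]
opening: 0.0319
grasp_force: 0.0
```

```bash
python3 - <<'E'
from h import *
o=bot.get_obs();print(o["time"],o["ee_pos"],o["tcp_rot"],o["opening"],o["wrist_force"])
im=np.vstack([camera("wrist")[100:],camera("scene")[150:350]]);cv2.imwrite("pics/w1.png",im)
E
```

```text
1.85 [ 0.5203574  -0.13331061  0.13234394] [ 1.79984838e+02 -5.97419518e-02 -2.86115305e-02] 0.031922102960209954 [0.09840514 0.10279634 0.05476494]
```

View pics/w1.png

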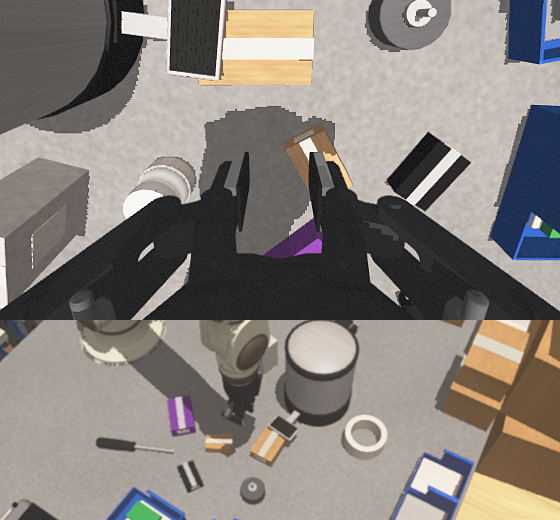

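The wrist view (up = +x, right = -y) shows the carton at cols 200–313, its -x top edge at crop row 84, and the small look-alike carton with its nearest corners at (285,143) and (325,125). I'll measure those from here.

```bash
python3 - <<'E'
from h import *
from scipy.spatial.transform import Rotation as R
m=camera_model("wrist");o=bot.get_obs();T=np.eye(4);T[:3,:3]=R.from_euler("xyz",o["tcp_rot"],degrees=True).as_matrix();T[:3,3]=o["ee_pos"];P=T@m["T_tool_cam"]
def w(px,z):
    n=cv2.undistortPoints(np.array(px,float).reshape(-1,1,2),m["K"],m["dist_coeffs"]).reshape(-1,2)
    d=np.c_[n,np.ones(len(n))]@P[:3,:3].T;return (P[:3,3]+d*((z-P[2,3])/d[:,2])[:,None])[:,:2].round(4).tolist()
print("carton",w([(200,184),(313,183),(313,110),(229,110)],.034));print("small",w([(285,243),(325,225),(290,256),(330,237)],.025),w([(285,243),(325,225)],0))
print("tread",w([(168,172),(217,178),(222,114)],.05));print("motor",w([(367,125),(450,120)],.03));print("lid/base edge",w([(108,110),(145,125)],.02))
E
```

```text
carton [[0.5453, -0.0667], [0.5461, -0.1616], [0.6043, -0.1597], [0.6043, -0.094]]
small [[0.4876, -0.1387], [0.5053, -0.175], [0.4743, -0.1435], [0.4936, -0.1801]] [[0.4766, -0.1393], [0.4962, -0.1792]]
tread [[0.5583, -0.0468], [0.5535, -0.0848], [0.6011, -0.0913]]
motor [[0.593, -0.2041], [0.5975, -0.2715]]
lid/base edge [[0.6054, 0.0097], [0.5931, -0.0201]]
```

Request:
send_rows(targets="3 0 30 0 159;3 0 60 0 159;3 0 85 0 159;3 0 105 0 159;3 0 118 0 159;3 0 123 0 159;3 0 123 0 159;8 0 123 0 159;13 0 123 0 159;18 0 123 0 159;24 0 123 0 159;32 0 123 0 159;40 0 123 0 159")

```text
time: 3.58
ee_pos: [0.5606, -0.1331, 0.0082]
tcp_rot: [180.0, 0.0, -0.0]
wrist_force: [-1.8, 0.3, 1.4]
opening: 0.032
grasp_force: 0.7
```

Light friction force, and the carton is moving. I'll carry on to finger face ≈ 0.675, then back off and rise.

Request:
send_rows(targets="8 0 0 0 159;16 0 0 0 159;24 0 0 0 159;32 0 0 0 159;40 0 0 0 159;48 0 0 0 159;56 0 0 0 159;64 0 0 0 159;72 0 0 0 159;80 0 0 0 159;88 0 0 0 159;94 0 0 0 159;99 0 0 0 159;102 0 0 0 159;102 0 0 0 159;92 0 0 0 159;82 0 0 0 159;82 0 -40 0 159;82 0 -80 0 159;82 0 -120 0 255")

```text
time: 6.08
ee_pos: [0.6412, -0.1331, 0.1298]
tcp_rot: [180.0, -0.0, -0.0]
wrist_force: [1.1, 0.1, 0.5]
opening: 0.0151
grasp_force: 0.0
```

```bash
python3 - <<'E'
from h import *
o=bot.get_obs();print(o["time"],o["ee_pos"],o["tcp_rot"],o["q"])
cv2.imwrite("pics/w2.png",np.vstack([camera("wrist")[:300],camera("scene")[150:350]]));cv2.imwrite("pics/w2s.png",camera("side"))
E
```

```text
6.075 [ 0.64121202 -0.13313095  0.12979098] [ 1.79998716e+02 -9.82183821e-03 -2.24559512e-02] [-1.17296475e+01  1.87101021e+01  1.48609600e+01  8.61409798e+01
  7.35431325e-04  1.68292809e+02]
```

View pics/w2.png

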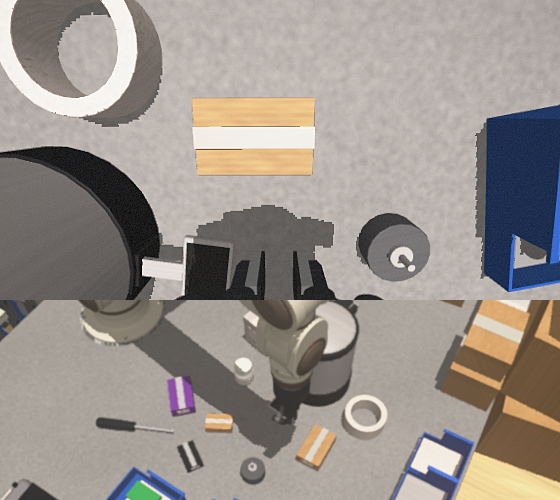

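The carton is out: cols 193–315, rows 97–175 in the wrist view, so x is about 0.674–0.734, well to +x of the tread at (205,265). The motor at (393,245) hasn't been touched. Next I'll check how the wrist clears the bin.

View pics/w2s.png

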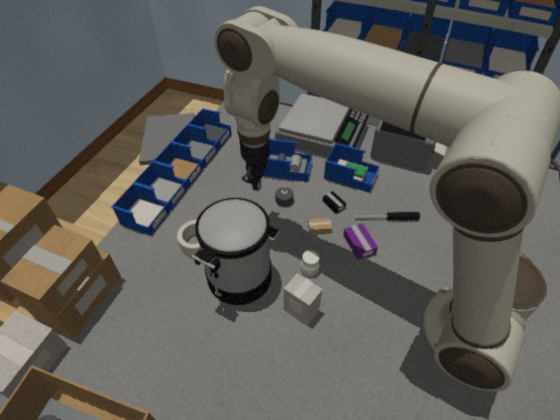

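The side view shows the forearm high above everything, with a slim wrist. Its joint housing, with the cap at (264,101), faces the bin. I'll work out how far that cap protrudes and how high it sits.

```bash
python3 - <<'E'
from h import *
from scipy.optimize import least_squares as L
q=np.radians(-11.73);r=np.array([np.cos(q),np.sin(q),0]);n=np.array([-np.sin(q),np.cos(q),0])
def proj(name,p):
    m=camera_model(name);P=np.linalg.inv(m["pose"]);return cv2.projectPoints(np.float64([p]),cv2.Rodrigues(P[:3,:3])[0],P[:3,3],np.array(m["K"]),np.array(m["dist_coeffs"]))[0].ravel()
for name,px in(("side",(266,101)),("scene",(315,207))):
    for R in(.655,.60):
        s=L(lambda v:proj(name,R*r+v[0]*n+[0,0,v[1]])-px,[0,.4]);print(name,R,"w,z",s.x.round(3),s.cost.round(2))
for z in(.13,.2,.25,.3,.35,.4,.45):
    a=.655*r+[0,0,z];print(z,proj("side",a).round(),proj("side",a+.05*r).round(),proj("side",a-.05*r).round())
E
```

```text
side 0.655 w,z [-0.057  0.389] 0.0
side 0.6 w,z [0.019 0.448] 0.0
scene 0.655 w,z [0.078 0.296] 0.0
scene 0.6 w,z [0.155 0.162] 0.0
0.13 [257. 190.] [243. 183.] [271. 197.]
0.2 [256. 172.] [241. 165.] [271. 179.]
0.25 [255. 157.] [240. 151.] [270. 164.]
0.3 [254. 142.] [238. 135.] [270. 149.]
0.35 [253. 126.] [237. 119.] [270. 133.]
0.4 [252. 108.] [235. 101.] [269. 115.]
0.45 [251.  89.] [233.  83.] [269.  96.]
```

The cap faces back towards the base at z ≈ 0.44, so the sideways half-width is only about 45 mm and the lid has clearance. Next I'll shut the fingers, hover over the outer middle of the tread, then come down to contact.

Request:
send_rows(targets="-15 -15 0 0 255;-35 -35 0 0 255;-52 -55 0 0 255;-52 -55 20 0 255;-52 -55 40 0 255;-52 -55 55 0 255;-52 -55 65 0 255;-52 -55 72 0 255;-52 -55 76 0 255;-52 -55 79 0 255;-52 -55 81 0 255;-52 -55 81 0 255", newtons=40)

```text
time: 7.72
ee_pos: [0.5904, -0.0782, 0.0487]
tcp_rot: [180.0, -0.1, -0.0]
wrist_force: [-3.1, 0.9, 9.1]
opening: -0.0001
grasp_force: 4.5
```

```bash
python3 - <<'E'
from h import *
o=bot.get_obs();print(o["time"],o["ee_pos"],o["tcp_rot"],o["q"],o["wrist_force"])
s=camera("scene")[150:350,170:420];cv2.imwrite("pics/w3.png",np.hstack([cv2.resize(s,None,fx=2,fy=2),camera("wrist")[20:,80:380]]) )
E
```

```text
7.725 [ 0.59037291 -0.07818394  0.04866414] [ 1.79986471e+02 -7.22991068e-02 -1.48513259e-02] [-7.54197940e+00  1.14569816e+01 -2.91063327e+00  7.55589368e+01
 -3.94173595e-03  1.72472878e+02] [-3.0965303   0.86198669  9.12036503]
```

View pics/w3.png

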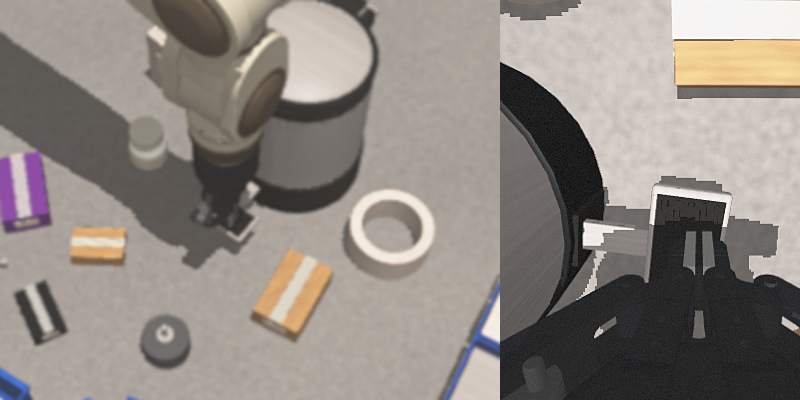

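The fingertips sit on the tread's outer middle with 9 N, and the carton stands clear. Now I'll press down slowly.

Request:
send_rows(targets="0 0 1 0 255;0 0 3 0 255;0 0 5 0 255;0 0 7 0 255;0 0 9 0 255;0 0 11 0 255;0 -1 13 0 255;0 -1 15 0 255;0 -1 17 0 255;0 -1 19 0 255;0 -2 21 0 255;0 -2 23 0 255;0 -2 24 0 255;0 -2 25 0 255;0 -2 26 0 255")

```text
time: 9.7
ee_pos: [0.5905, -0.0761, 0.0216]
tcp_rot: [-180.0, -0.1, -0.0]
wrist_force: [1.3, -1.5, 4.3]
opening: 0.0002
grasp_force: 1.8
```

Request:
send_rows(targets="0 0 0.7 0 255;0 0 1.4 0 255;0 0 2 0 255;0 0 2 0 255")

```text
time: 10.2
ee_pos: [0.5901, -0.076, 0.0192]
tcp_rot: [-180.0, 0.0, -0.0]
wrist_force: [1.4, 0.3, 2.0]
opening: 0.0
grasp_force: 1.3
```

```bash
python3 - <<'E'
from h import *
o=bot.get_obs();print(o["time"],o["ee_pos"],o["wrist_force"])
s=camera("side");cv2.imwrite("pics/w4.png",cv2.resize(s[90:320,130:360],None,fx=2.5,fy=2.5))
E
```

```text
10.2 [ 0.59012945 -0.07595148  0.01922563] [1.36749527 0.25803233 2.04496418]
```

View pics/w4.png

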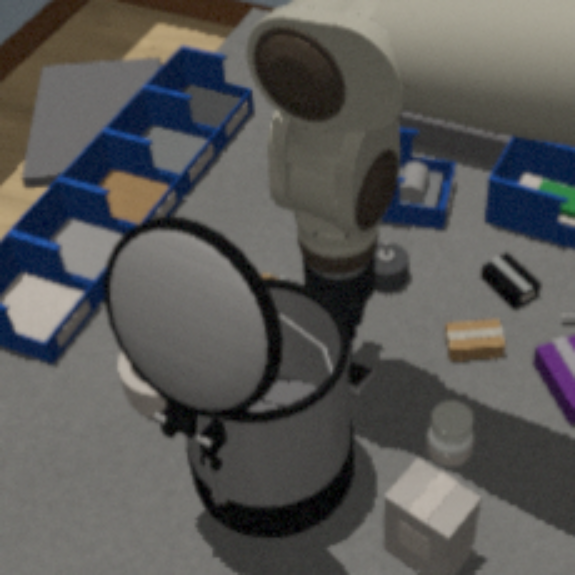

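The lid stands well up (crop (195,315)), but at 2 N the pedal isn't on its stop yet. I'll press on until the force rises.

Request:
send_rows(targets="0 0 0.5 0 255;0 0 1 0 255;0 0 1.5 0 255;0 0 2 0 255;0 0 2 0 255;0 0 2 0 255")

```text
time: 11.0
ee_pos: [0.5903, -0.076, 0.0187]
tcp_rot: [-180.0, -0.1, -0.0]
wrist_force: [-2.5, 1.8, 14.4]
opening: -0.0004
grasp_force: 6.5
```

The pedal is on its bottom stop, with 14 N and no further travel. I'll hold there for over 3 s.

Request:
send_rows(targets="0 0 0.4 0 255;0 0 0.4 0 255;0 0 0.4 0 255;0 0 0.4 0 255;0 0 0.4 0 255;0 0 0.4 0 255;0 0 0.4 0 255;0 0 0.4 0 255;0 0 0.4 0 255;0 0 0.4 0 255;0 0 0.4 0 255;0 0 0.4 0 255;0 0 0.4 0 255;0 0 0.4 0 255;0 0 0.4 0 255;0 0 0.4 0 255;0 0 0.4 0 255;0 0 0.4 0 255;0 0 0.4 0 255;0 0 0.4 0 255")

```text
time: 13.5
ee_pos: [0.5904, -0.0759, 0.0187]
tcp_rot: [-180.0, -0.1, -0.0]
wrist_force: [-3.5, 2.2, 15.9]
opening: 0.0003
grasp_force: 7.7
```

Request:
send_rows(targets="0 0 0 0 255;0 0 0 0 255;0 0 0 0 255;0 0 0 0 255;0 0 0 0 255;0 0 0 0 255;0 0 0 0 255;0 0 0 0 255;0 0 0 0 255;0 0 0 0 255")

```text
time: 14.75
ee_pos: [0.5904, -0.0759, 0.0187]
tcp_rot: [-180.0, -0.1, -0.0]
wrist_force: [-4.6, 2.5, 16.1]
opening: -0.0002
grasp_force: 7.7
```

Held for 3.7 s. Now I'll ease up at 0.8 mm/row (6.4 mm/s), about 5 s in all.

Request:
send_rows(targets="0 0 -0.8 0 255;0 0 -1.6 0 255;0 0 -2.4 0 255;0 0 -3.2 0 255;0 0 -4 0 255;0 0 -4.8 0 255;0 0 -5.6 0 255;0 0 -6.4 0 255;0 0 -7.2 0 255;0 0.5 -8 0 255;0 0.5 -8.8 0 255;0 0.5 -9.6 0 255;0 0.5 -10.4 0 255;0 1 -11.2 0 255;0 1 -12 0 255;0 1 -12.8 0 255;0 1 -13.6 0 255;0 1 -14.4 0 255;0 1 -15.2 0 255;0 1 -16 0 255")

```text
time: 17.25
ee_pos: [0.59, -0.0773, 0.0331]
tcp_rot: [180.0, 0.0, -0.0]
wrist_force: [-2.2, -3.8, 5.6]
opening: 0.0002
grasp_force: 3.3
```

Request:
send_rows(targets="0 0 -0.8 0 255;0 0 -1.6 0 255;0 0 -2.4 0 255;0 0 -3.2 0 255;0 0 -4 0 255;0 0 -4.8 0 255;0 0 -5.6 0 255;0 0 -6.4 0 255;0 0.5 -7.2 0 255;0 0.5 -8 0 255;0 0.5 -8.8 0 255;0 0.5 -9.6 0 255;0 1 -10.4 0 255;0 1 -11.2 0 255;0 1 -11.8 0 255;0 1 -12.4 0 255;0 1 -13 0 255")

```text
time: 19.38
ee_pos: [0.5899, -0.078, 0.0464]
tcp_rot: [-180.0, 0.0, -0.0]
wrist_force: [-4.9, -1.5, 9.2]
opening: 0.0
grasp_force: 4.5
```

Still following, with about 4 mm left. I'll go on finely until it is shut and the force is gone.

Request:
send_rows(targets="0 0 -0.5 0 255;0 0 -1 0 255;0 0 -1.5 0 255;0 0 -2 0 255;0 0 -2.4 0 255;0 0 -2.8 0 255;0 0 -3.2 0 255;0 0 -3.6 0 255;0 0 -4 0 255;0 0 -4.4 0 255;0 0 -4.8 0 255;0 0 -5.2 0 255;0 0 -5.6 0 255;0 0 -6 0 255")

```text
time: 21.12
ee_pos: [0.5901, -0.078, 0.0518]
tcp_rot: [-180.0, 0.0, -0.0]
wrist_force: [0.7, 0.4, -0.5]
opening: -0.0
grasp_force: 0.0
```

Force is zero, so the pedal is up and the fingers are off it. I'll retreat upward and away.

Request:
send_rows(targets="0 0 -5 0 255;0 0 -20 0 255;0 10 -40 0 255;0 30 -70 0 255;0 60 -100 0 255;-30 90 -120 0 255;-60 120 -140 0 255;-90 150 -150 0 255;-110 180 -150 0 255;-110 180 -150 0 255;-110 180 -150 0 255")

```text
time: 22.5
ee_pos: [0.4803, -0.2579, 0.2026]
tcp_rot: [180.0, -0.1, -0.0]
wrist_force: [1.0, -0.2, 0.1]
opening: 0.0
grasp_force: 0.0
```

```bash
python3 - <<'E'
from h import *
o=bot.get_obs();print(o["time"],o["ee_pos"],o["wrist_force"])
cv2.imwrite("pics/w5.png",np.hstack([camera("scene")[130:410,130:420],camera("side")[100:380,130:440]]))
E
```

```text
22.5 [ 0.4802855 -0.2579356  0.2026468] [ 1.00001733 -0.16229762  0.09051255]
```

View pics/w5.png

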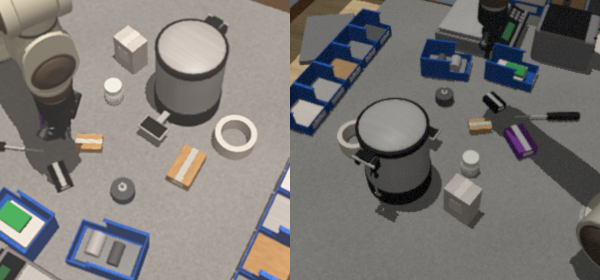

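The lid is shut and the pedal is up at (155,125). The carton is clear at (186,167), everything else stands where it did, and the arm touches nothing.

```bash
python3 -c "
from workcell import ticket
print(ticket.job_done())"
```

```text
the job is handed in; nothing more can be done
None
```

I pushed the carton clear of the pedal, pressed the pedal to its stop and held the lid open for about 3.7 s, then eased it shut over about 6 s; nothing else on the bench was moved, and the job is handed in.

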